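Slide the bisque disc into the jig pocket and swing the keeper over it

ROBOT

A 7-joint arm with a two-finger parallel gripper is mounted at the origin on the work surface. World frame = base frame: x ahead of the robot, y to its left, z up, the work surface at z = 0. Lengths are in m, angles in rad, forces in N, time in s.
With the tool pointing down it reaches from about 0.425 to 0.925 m from the base axis. Payload 6.8 kg.
Tool frame: the origin (TCP) lies on the centre line of the jaws, within the pads' length; the fingertips stand bot.finger_overhang ahead of it and the grasp point (between the pads) lies 6 mm ahead of it (bot.finger_overhang is the distance from the TCP to the fingertips, in m); y points along the fingers, x is the direction in which the jaws open and shut, and the axes are right-handed (so a half turn about y gives the same grasp; the last joint's range is limited). The gripper opens to 85 mm and grips with 20 to 120 N. Pads are 22 mm wide; open, the fingers measure 114 mm over their backs; the gripper's body (76 mm by 85 mm) begins 54 mm behind the grasp point. The pads swing forward as they close: fully open they stand 13 mm farther back than shut.
Start: joints at [-1.409, 0.477, 0.022, 1.555, -0.011, 1.109, -0.083], TCP at [0.18, 0.651, 0.256] pointing down, gripper open.
Joint ranges: [-2.96, 2.96], [-0.34, 2.1], [-1.41, 1.46], [0.24, 2.44], [-1.37, 4.51], [0.17, 1.92], [-2.96, 2.96]. Speed limits (rad/s): [2.39, 2.39, 3.14, 3.14, 3.14, 3.14, 3.14].

INTERFACE

Orientations are given as a rotation vector (axis times angle).
In Python, from rig import bot, viewer gives the robot as it stands.
- The arm moves only by the tool play_rows, never from a script. Its argument "moves" is a list of rows, each a list of 4 numbers: the shift along the tool's x, y, z in m, then the turn about the tool's y in rad. In form: [[x, y, z, twist], ...]. A call has 1 to 20 rows; each row shifts and turns the commanded pose from where the row before left it, along the tool's axes as they then stand; what a row does not reach is not made up. A row lasts 1/8 s, in which the tool goes at most 62.5 mm and 10.7 degrees, less where a joint would pass 70% of its speed; a pose out of reach is approached as far as the arm can. A call with a gripper value outside its range is refused whole. "claw" is the finger opening in m, from 0 to 0.0854, set as the call begins (left out, the last holds). The fingers move at their own pace and stop on an object; "newtons" is the grip in N (left out, the last holds). Time passes only in rows, so rows that do not move let the fingers close. It gives the time, the measured TCP pose, the force and the opening at its end, in the units of the state.
- bot.get_obs(): the state, without advancing time (a new reading comes with each control period).
- viewer.capture(name): name is "scene" or "top"; returns (picture, depth): 400x640x3 uint8, blue, green, red; 400x640 float32, m along the optical axis (not along the pixel's ray), 0 where there is no reading.
- viewer.camera_params(name): a dict with "vfov" (degrees; the focal length in pixels is half the picture's height over the tangent of half this angle, whatever the lens; pixels are square), "cx", "cy" (the principal point, pixels), "distortion" ([k1, k2, p1, p2, k3] as OpenCV has them; the pictures are not rectified), "rvec" (rotation vector, rad) and "tvec" (3), from world to camera coordinates, as OpenCV has them. Camera axes: x right, y down, z forward; pixel columns grow to the right and rows downward; lengths in m; the calibration is good to about 2 mm. A picture is of the moment at which its call begins. camera_params takes no time and is no camera call.
- bot.finish_job(): hands the job in, once; it reports no verdict.
The state is a dict: "t": time; "joint_positions": joint angles; "qvel": joint speeds; "joint_torque": joint torques, N m; "tool_pos": TCP position; "ee_rot": TCP orientation; "force": force on the tool from outside, world axes, zero at the start; "ft_torque": the same for the moment, N m; "finger_gap": opening from 0.0 (shut) to 1.0 (fully open).
Only numpy, scipy, OpenCV 4.12 (cv2) and the standard library are available. Lean on these libraries where they do the work, as an engineer would, in place of code of your own. Each camera call takes 0.05 s, during which the arm holds its last target.

TASK

Slide the unglazed clay disc along the plywood bed of the decorating jig until it drops fully home, flat, into the shallow round pocket, then swing the steel keeper arm right round over it to its stop and let go. Slide the disc, do not lift it off the bed, and be gentle: it chips if it is forced against the jig. Leave everything else on the table where it is.

Things in the scene. Friction and masses are not known exactly. Their poses are not given: they have to be found in the camera images.
- jig: Decorating jig, fixed: dark tray 194 (x) by 274 mm (y), rim 12 mm high, holding a fixed plywood bed 150 by 230 mm with a flat top 20 mm above the origin. Origin: centre of the tray's underside, on the table; z up, y along the jig towards the keeper. The bed was laid in by hand: square, but shifted by up to 10 mm either way in x and 12 mm in y (not measured), and its pocket with it.
- pocket_zone (a point): Where the pocket's centre would be if the bed lay centred: x 0, y 55 mm of the jig, at bed-top height (20 mm). The true centre is up to 10 mm off in x and 12 mm in y; find it. The pocket is round, 68 mm in diameter, 4 mm deep, its cork floor 16 mm above the jig's origin. The bed from its -y end to the pocket is smooth and free. Axes as the jig's.
- disc: Flat disc of unglazed pale clay with thin blue circles, 64 mm across, 10 mm thick, 60 to 110 g, loose on the bed's -y end. Origin: centre of underside; z its axis. Slides under about 1 N; 3 N means it has met the pocket wall; chips above 20 N. Free within about 10 mm of the pocket's centre it dips that way; pushed past off-centre it rides out again. Home: underside 16 mm over the jig's origin.
- keeper (a joint): Angle of the keeper about its upright pivot, rad: 0 = at its stop, along the jig's -y over the pocket; grows anticlockwise from above; 1.57 = along the jig's +x, clear. Starts at 1.2 to 1.6, stays where left; about 0.5 N at the knob turns it. Steel bar 16 mm wide, 6 thick, to 92 mm from the pivot, underside 28 mm above the jig's origin: clears a disc that is home by 2 mm, strikes one that is not.
- keeper_knob (a point): Point on the axis of the keeper's upright black knob, a round pin 14 mm in diameter, 70 mm from the pivot; it stands from 34 to 60 mm above the jig's origin, and this point is at 48 mm.
- pivot (a point): The keeper's pivot, on the tray's centre line at x = 0, y = 150 mm of the jig, 28 mm above its origin; axes as the jig's. Fixed.
- jar_a: Bystander: small blue glaze jar, 44 mm across, 50 mm high, beside the jig; origin at its foot.
- jar_b: Bystander: small brown glaze jar, 44 mm across, 50 mm high, beside the jig; origin at its foot.
- brush: Bystander: brush 170 mm long lying by the jig, along its own x; origin under its middle.
- bowl: Bystander: white bowl, 100 mm across, 45 mm high; origin at its foot.
- tile: Bystander: square clay tile, 90 by 90 by 9 mm; origin under its centre.
- mug: Bystander: blue mug, 76 mm across, 85 mm high; origin at its foot.
Mind the look-alikes: they are no part of the job. Of the things that look like the disc, the middle-sized one is meant.

How it is judged:
By the outcome, as a careful person would: the job done as asked, in the order asked, and still so for the second after the job is handed in, with the robot touching nothing.
It also fails if it takes over 64 s, if anything falls off the work surface, if the arm or the gripper's body presses on something with over 40 N, if the wrist force passes 120 N, or if a joint passes its speed limit or range.

## Working session

There is one attempt and no reset: what is moved stays moved. The work goes in short steps, Python scripts to look and compute and a tool call to move; the robot and the scene stay as the last step left them, time stands still between calls to the robot, and variables do not carry over. Pictures are saved under pics/ and viewed, and the job is handed in when it is done.

Besides the shell and the picture viewer there is one more tool, called after "Call:" as name(argument=value, ...), one argument or row to a line, values as JSON. play_rows: Moves the arm, as the interface text tells. Its arguments: {"type":"object","properties":{"moves":{"type":"array","items":{"type":"array","items":{"type":"number"}}},"claw":{"type":"number"},"newtons":{"type":"number"}},"required":["moves"]}

```bash
ls; mkdir -p pics; python3 - <<'E'
from rig import bot, viewer
import cv2,numpy as np
o=bot.get_obs()
for k,v in o.items(): print(k,np.round(v,4))
print(bot.finger_overhang)
for n in("scene","top"):
    p,d=viewer.capture(n); cv2.imwrite(f"pics/{n}0.png",p); np.save(f"pics/{n}0.npy",d); print(n,viewer.camera_params(n))
E
```

```text
pics
t 0.0
joint_positions [-1.4091  0.4778  0.0224  1.5565 -0.0115  1.1093 -0.0831]
qvel [-0.0006 -0.0004 -0.0017  0.0009  0.001  -0.0016  0.0012]
joint_torque [-4.00000e-04 -5.96441e+01  1.60730e+00 -2.81201e+01  1.24000e-02
  9.40000e-03  0.00000e+00]
tool_pos [0.1798 0.65   0.2553]
ee_rot [-1.3261 -1.0073  1.0095]
force [ 0.0557  0.2505 -0.3271]
ft_torque [-0.0058 -0.0001  0.0364]
finger_gap 1.0011
0.025
scene {'vfov': 54.27432734191614, 'cx': 321.5845310853135, 'cy': 204.44563657184148, 'distortion': array([-0.07652542,  0.        ,  0.        ,  0.        ,  0.        ]), 'rvec': array([ 1.27841189,  2.25994831, -0.90495735]), 'tvec': array([ 0.29466919, -0.27883875,  1.3310788 ])}
top {'vfov': 49.986050794257494, 'cx': 328.010051310006, 'cy': 200.15874360801044, 'distortion': array([-0.03020445,  0.        ,  0.        ,  0.        ,  0.        ]), 'rvec': array([ 2.14105989, -2.20497637,  0.08172089]), 'tvec': array([0.01572789, 0.53472005, 1.29771411])}
```

View pics/scene0.png

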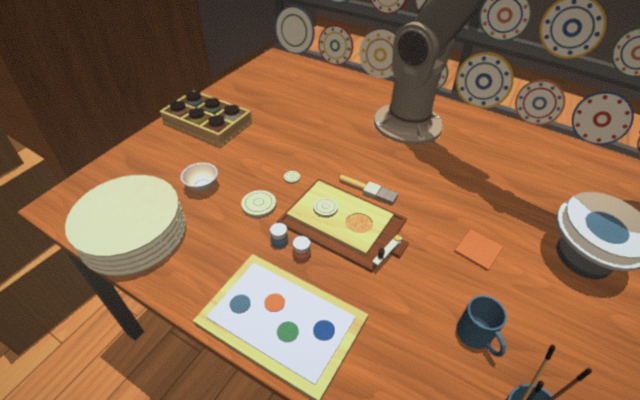

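View pics/top0.png

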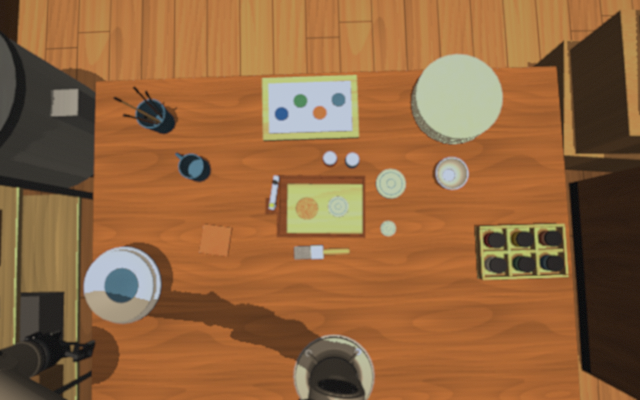

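```bash
python3 - <<'E'
import cv2
p=cv2.imread("pics/top0.png")[140:270,250:420]
cv2.imwrite("pics/top0c.png",cv2.resize(p,None,fx=4.6,fy=4.6,interpolation=cv2.INTER_CUBIC))
p=cv2.imread("pics/scene0.png")[160:275,230:420]
cv2.imwrite("pics/scene0c.png",cv2.resize(p,None,fx=4.2,fy=4.2,interpolation=cv2.INTER_CUBIC))
E
```

```text
(no output)
```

View pics/top0c.png

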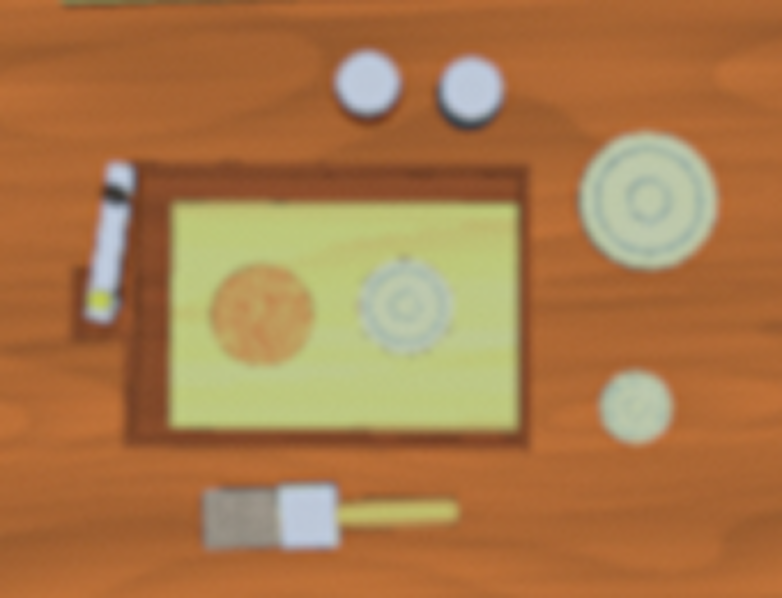

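View pics/scene0c.png

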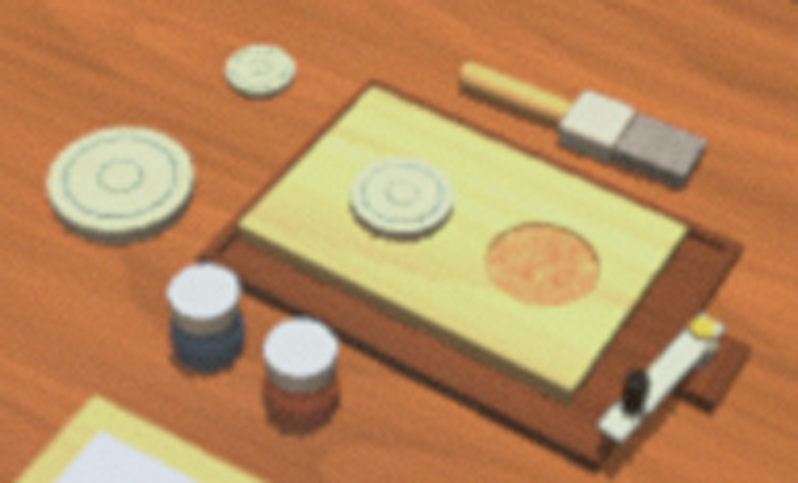

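```bash
cat > h.py <<'E'
import cv2,numpy as np
from rig import bot,viewer
def cam(n):
    c=viewer.camera_params(n); f=200/np.tan(np.radians(c['vfov'])/2)
    K=np.array([[f,0,c['cx']],[0,f,c['cy']],[0,0,1]]); R=cv2.Rodrigues(c['rvec'])[0]
    return K,c['distortion'],R,c['tvec'],c['rvec']
def px2w(n,uv,z):
    K,D,R,t,_=cam(n)
    q=cv2.undistortPoints(np.array(uv,float).reshape(-1,1,2),K,D).reshape(-1,2)
    r=np.c_[q,np.ones(len(q))]@R; c=-R.T@t
    return c+r*((z-c[2])/r[:,2])[:,None]
def w2px(n,P):
    K,D,R,t,rv=cam(n); return cv2.projectPoints(np.array(P,float).reshape(-1,1,3),rv,t,K,D)[0].reshape(-1,2)
E
python3 - <<'E'
from h import *
c=lambda u,v:(250+u/4.6-.39,140+v/4.6-.39)   # crop resize centre offset
s=lambda u,v:(230+u/4.2-.38,160+v/4.2-.38)
P=lambda *a:print(a[0],np.round(px2w(*a[1:])*1000,1).tolist())
P('tray top',"top",[c(138,163),c(528,165),c(528,446),c(127,445)],.012)
P('bed top',"top",[c(171,202),c(519,204),c(519,430),c(169,430)],.020)
P('bed scene',"scene",[s(373,85),s(240,226),s(575,392),s(687,231)],.020)
P('pocket top',"top",[c(262,314)],.020)
P('pocket scene',"scene",[s(543,263)],.020)
P('disc top',"top",[c(406,306)],.030)
P('disc sc',"scene",[s(402,192)],.030)
P('knob top',"top",[c(117,190)],.060)
P('knob sc',"scene",[s(637,378)],.060)
P('pivot top',"top",[c(99,299)],.034)
P('pivot sc',"scene",[s(704,326)],.036)
P('tray sc',"scene",[s(202,258),s(600,470),s(742,245)],.012)
d=np.load("pics/top0.npy");print(d[206,338],d[208,307],d[208,322],d[100,300],d[230,250])
# segmentation
p=cv2.imread("pics/top0.png"); hsv=cv2.cvtColor(p,cv2.COLOR_BGR2HSV)
print(hsv[208,307],hsv[208,322],hsv[206,345])
m=((hsv[...,0]<21)&(hsv[...,1]>90)).astype(np.uint8)
mm=np.zeros_like(m); mm[188:229,290:330]=m[188:229,290:330]
n,l,st,ce=cv2.connectedComponentsWithStats(mm); print(st,ce)
E
```

```text
tray top [[619.1, 149.0, 12.0], [609.6, -115.5, 12.0], [420.1, -108.6, 12.0], [428.5, 160.1, 12.0]]
bed top [[590.7, 126.2, 20.0], [582.3, -107.8, 20.0], [430.9, -102.4, 20.0], [437.6, 130.8, 20.0]]
bed scene [[429.1, -99.7, 20.0], [581.5, -103.0, 20.0], [588.8, 127.5, 20.0], [441.8, 132.3, 20.0]]
pocket top [[513.3, 66.8, 20.0]]
pocket scene [[511.6, 68.5, 20.0]]
disc top [[515.1, -29.7, 30.0]]
disc sc [[513.2, -28.7, 30.0]]
knob top [[594.6, 157.2, 60.0]]
knob sc [[592.6, 161.7, 60.0]]
pivot top [[525.5, 174.0, 34.0]]
pivot sc [[520.1, 173.9, 36.0]]
tray sc [[609.5, -112.2, 12.0], [623.6, 160.6, 12.0], [427.3, 164.3, 12.0]]
1.3136916 1.3237057 1.3213114 1.3442713 1.3330805
[ 18 135 191] [ 34  97 200] [ 49  29 192]
[[     0      0    640    400 255693]
 [   296    198     21     21    307]] [[319.51595859 199.49010728]
 [306.20846906 207.73941368]]
```

```bash
python3 - <<'E'
from h import *
o=bot.get_obs(); print(np.round(cv2.Rodrigues(o['ee_rot'])[0],3).tolist(), o['tool_pos'])
K,D,R,t,_=cam("top")
d=np.load("pics/top0.npy")
# height map
v,u=np.mgrid[0:400:1,0:640:1]
q=cv2.undistortPoints(np.stack([u.ravel(),v.ravel()],1).astype(float).reshape(-1,1,2),K,D).reshape(-1,2)
P=(np.c_[q,np.ones(len(q))]*d.reshape(-1,1)-t)@R
P=P.reshape(400,640,3)
for a in [(122,285),(150,290),(90,290),(185,165),(155,115),(275,182),(80,350),(330,370),(470,240),(340,206),(75,340),(90,365)]: print(a,np.round(P[a[1],a[0]],3))
E
```

```text
[[0.267, -0.0, -0.964], [0.964, -0.002, 0.267], [-0.002, -1.0, -0.0]] [0.17978886 0.65010766 0.25542925]
(122, 285) [0.301 0.596 0.11 ]
(150, 290) [0.287 0.508 0.125]
(90, 290) [0.29  0.686 0.118]
(185, 165) [0.656 0.438 0.037]
(155, 115) [0.824 0.543 0.015]
(275, 182) [0.591 0.157 0.064]
(80, 350) [0.175 0.585 0.333]
(330, 370) [0.069 0.007 0.169]
(470, 240) [ 0.4   -0.437  0.001]
(340, 206) [ 0.515 -0.036  0.029]
(75, 340) [-0.007  1.157 -0.59 ]
(90, 365) [-0.166  1.185 -0.762]
```

Call:
play_rows(
  moves=[
    [0.0134,0,-0.0482,0],
    [0.0134,0,-0.0482,0],
    [0.0134,0,-0.0482,0],
    [0.0134,0,-0.0482,0],
    [0.0134,0,-0.0482,0],
    [-0.0486,0,-0.0202,0],
    [-0.0486,0,-0.0202,0],
    [-0.0486,0,-0.0202,0],
    [-0.0486,0,-0.0202,0],
    [-0.0486,0,-0.0202,0],
    [-0.0486,0,-0.0202,0],
    [-0.0486,0,-0.0202,0],
    [-0.0486,0,-0.0202,0],
    [-0.0486,0,-0.0202,0],
    [-0.0486,0,-0.0202,0],
    [-0.0486,0,-0.0202,0],
    [-0.0486,0,-0.0202,0],
    [-0.0486,0,-0.0202,0],
  ],
  claw=0.0854,
  newtons=20,
)

```text
t: 2.35
tool_pos: [0.5145, -0.0296, 0.2562]
ee_rot: [-1.325, -1.008, 1.008]
force: [0.3, 1.0, 0.6]
finger_gap: 1.0
```

Call:
play_rows(
  moves=[
    [0,0.05,0,-0.144],
    [0,0.05,0,-0.144],
    [0,0.04,0,0],
    [0,0.03,0,0],
    [0,0,0,0],
    [0,0,0,0],
  ],
)

```text
t: 3.1
tool_pos: [0.5154, -0.0281, 0.0872]
ee_rot: [-1.201, -1.223, 1.222]
force: [0.6, -0.3, 0.8]
finger_gap: 0.998
```

```bash
python3 - <<'E'
from h import *
o=bot.get_obs(); R=cv2.Rodrigues(o['ee_rot'])[0]; print(np.degrees(np.arctan2(R[1,0],R[0,0])), o['tool_pos'],o['force'])
p,d=viewer.capture("scene"); cv2.imwrite("pics/s1.png",p)
p=p[130:260,240:430]
cv2.imwrite("pics/s1c.png",cv2.resize(p,None,fx=4.2,fy=4.2,interpolation=cv2.INTER_CUBIC))
E
```

```text
91.03503231952098 [ 0.51536877 -0.02807516  0.08719756] [ 0.56985523 -0.30892175  0.81944991]
```

View pics/s1c.png

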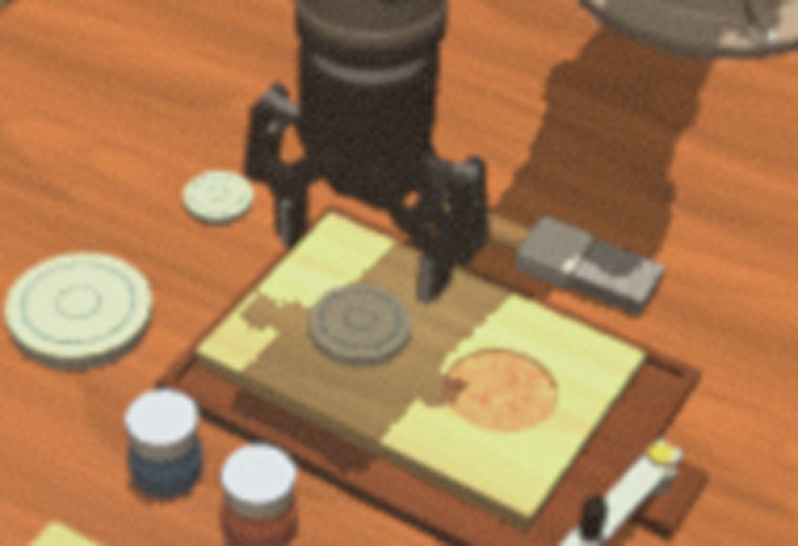

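```bash
python3 - <<'E'
from h import *
for u,v in[(430,298),(290,245)]:
  for z in (.05,.06,.07,.08): print(z,np.round(px2w("scene",[(240+u/4.2-.4,130+v/4.2-.4)],z),4))
E
```

```text
0.05 [[0.4934 0.0081 0.05  ]]
0.06 [[0.5025 0.0124 0.06  ]]
0.07 [[0.5115 0.0167 0.07  ]]
0.08 [[0.5206 0.0209 0.08  ]]
0.05 [[ 0.4983 -0.0886  0.05  ]]
0.06 [[ 0.5073 -0.083   0.06  ]]
0.07 [[ 0.5163 -0.0773  0.07  ]]
0.08 [[ 0.5253 -0.0717  0.08  ]]
```

Call:
play_rows(
  moves=[
    [0,0,0,0],
    [0,0.015,0,0],
    [0,0.015,0,0],
    [0,0.01,0,0],
    [0,0.002,0,0],
    [0,0,0,0],
    [0,0,0,0],
  ],
  claw=0.076,
)

```text
t: 4.03
tool_pos: [0.515, -0.028, 0.0446]
ee_rot: [-1.201, -1.223, 1.222]
force: [-0.4, 0.3, 0.9]
finger_gap: 0.893
```

```bash
python3 - <<'E'
from h import *
o=bot.get_obs(); print(o['tool_pos'],o['force'])
p,d=viewer.capture("scene"); cv2.imwrite("pics/s2.png",p)
p=p[150:250,270:400]
cv2.imwrite("pics/s2c.png",cv2.resize(p,None,fx=6,fy=6,interpolation=cv2.INTER_CUBIC))
E
```

```text
[ 0.51504817 -0.02802949  0.0445768 ] [-0.3934327   0.25566592  0.92783667]
```

View pics/s2c.png

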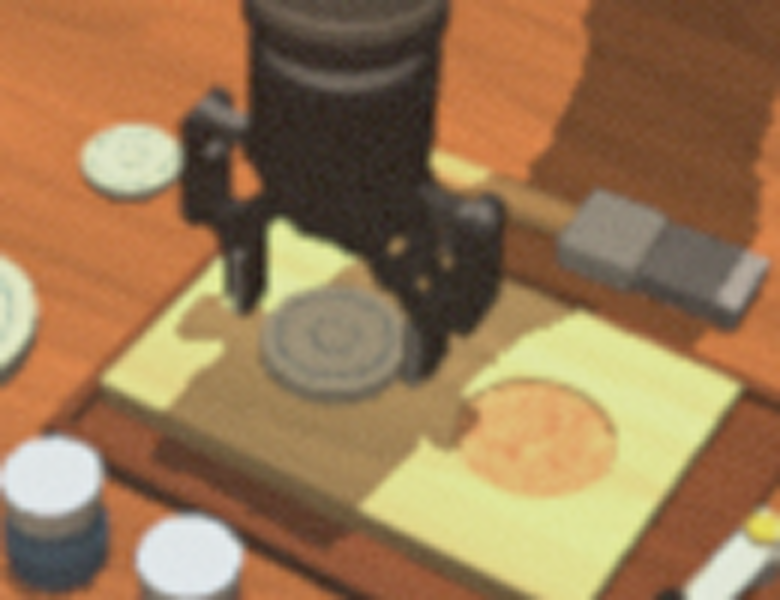

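Call:
play_rows(
  moves=[
    [0,0.002,0,0],
    [0,0.002,0,0],
    [0,0,0,0],
    [0,0,0,0],
  ],
)

```text
t: 4.58
tool_pos: [0.5147, -0.028, 0.0403]
ee_rot: [-1.2, -1.223, 1.223]
force: [-0.2, -0.5, 0.5]
finger_gap: 0.887
```

Call:
play_rows(
  moves=[
    [0,0.0015,0,0],
    [0,0,0,0],
    [0,0,0,0],
  ],
)

```text
t: 4.95
tool_pos: [0.5147, -0.028, 0.0388]
ee_rot: [-1.2, -1.223, 1.223]
force: [-0.1, 0.7, 0.3]
finger_gap: 0.892
```

Call:
play_rows(
  moves=[
    [0,0.0015,0,0],
    [0,0,0,0],
    [0,0,0,0],
  ],
)

```text
t: 5.32
tool_pos: [0.5147, -0.028, 0.0372]
ee_rot: [-1.2, -1.223, 1.223]
force: [-0.2, 0.1, -0.3]
finger_gap: 0.893
```

Call:
play_rows(
  moves=[
    [0,0.001,0,0],
    [0,0,0,0],
    [0,0,0,0],
  ],
)

```text
t: 5.7
tool_pos: [0.5147, -0.028, 0.0363]
ee_rot: [-1.201, -1.223, 1.223]
force: [-0.4, 0.5, -0.8]
finger_gap: 0.89
```

Call:
play_rows(
  moves=[
    [0,0.001,0,0],
    [0,0,0,0],
    [0,0,0,0],
  ],
)

```text
t: 6.08
tool_pos: [0.5148, -0.028, 0.0354]
ee_rot: [-1.201, -1.223, 1.222]
force: [-0.7, 0.4, 2.4]
finger_gap: 0.89
```

```bash
python3 - <<'E'
from h import *
o=bot.get_obs(); print(o['tool_pos'],o['force'])
p,d=viewer.capture("scene"); cv2.imwrite("pics/s3.png",p)
p=p[150:250,270:400]
cv2.imwrite("pics/s3c.png",cv2.resize(p,None,fx=6,fy=6,interpolation=cv2.INTER_CUBIC))
E
```

```text
[ 0.51481519 -0.02798575  0.03542287] [-0.67209233  0.44571798  2.4120936 ]
```

View pics/s3c.png

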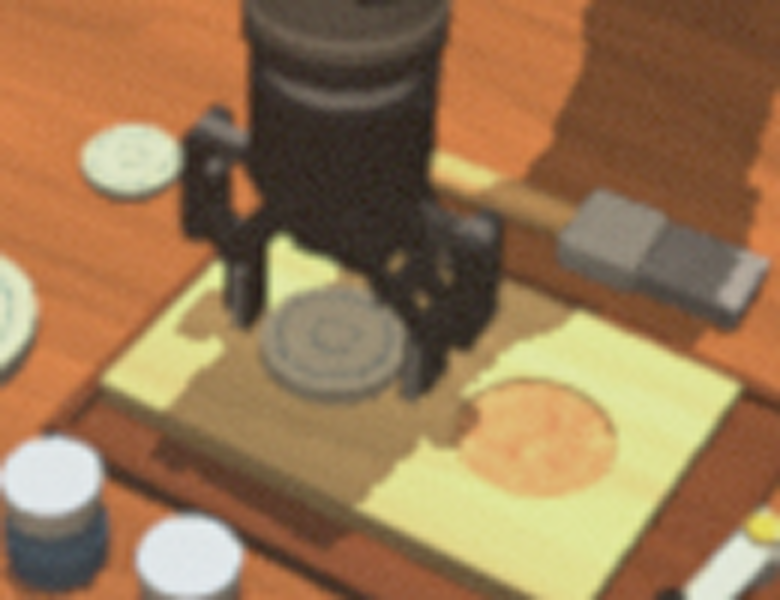

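Call:
play_rows(
  moves=[
    [0,-0.003,0,0],
    [0,0,0,0],
    [0.002,0,0,0],
    [0.002,0,0,0],
    [0.002,0,0,0],
    [0.003,0,0,0],
    [0.004,0,0,0],
    [0.004,0,0,0],
    [0.004,0,0,0],
    [0.004,0,0,0],
    [0.004,0,0,0],
    [0.004,0,0,0],
    [0.004,0,0,0],
    [0.004,0,0,0],
    [0.004,0,0,0],
    [0.003,0,0,0],
    [0.002,0,0,0],
    [0,0,0,0],
  ],
)

```text
t: 8.38
tool_pos: [0.5138, 0.0222, 0.0383]
ee_rot: [-1.2, -1.223, 1.223]
force: [-0.4, 0.1, -0.2]
finger_gap: 0.89
```

```bash
cat > look.py <<'E'
from h import *
import sys
k=sys.argv[1]
o=bot.get_obs(); print(np.round(o['tool_pos'],4),np.round(o['force'],1))
p,d=viewer.capture("scene"); cv2.imwrite(f"pics/s{k}.png",p)
p=p[160:275,280:420]
cv2.imwrite(f"pics/s{k}c.png",cv2.resize(p,None,fx=5,fy=5,interpolation=cv2.INTER_CUBIC))
E
python3 look.py 4
```

```text
[0.5138 0.0222 0.0383] [-0.4  0.1 -0.2]
```

View pics/s4c.png

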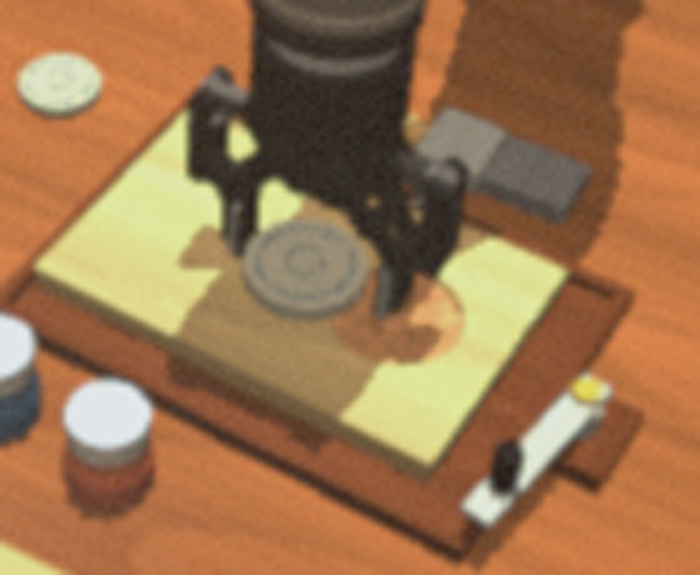

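```bash
python3 - <<'E'
from h import *
print(px2w("scene",[(280+305.5/5-.4,160+261/5-.4)],.03), w2px("scene",[[.5124,.068,.03],[.5124,.068,.026]]))
E
```

```text
[[0.51255446 0.01610202 0.03      ]] [[358.9434053  219.69073552]
 [358.80240776 220.75973759]]
```

Call:
play_rows(
  moves=[
    [0.002,0,0,0],
    [0.003,0,0,0],
    [0.004,0,0,0],
    [0.004,0,0,0],
    [0.004,0,0,0],
    [0.004,0,0,0],
    [0.004,0,0,0],
    [0.004,0,0,0],
    [0.004,0,0,0],
    [0.003,0,0,0],
    [0.002,0,0,0],
    [0.002,0,0,0],
    [0,0,0,0],
  ],
)

```text
t: 10.05
tool_pos: [0.513, 0.0623, 0.0382]
ee_rot: [-1.2, -1.223, 1.223]
force: [-0.5, -0.4, 0.4]
finger_gap: 0.891
```

Call:
play_rows(
  moves=[
    [0.001,0,0,0],
    [0.001,0,0,0],
    [0.001,0,0,0],
    [0.001,0,0,0],
    [0.001,0,0,0],
    [0,0,0,0],
  ],
)

```text
t: 10.8
tool_pos: [0.5131, 0.0672, 0.0383]
ee_rot: [-1.2, -1.223, 1.223]
force: [-0.2, 0.5, -0.2]
finger_gap: 0.889
```

```bash
python3 look.py 5
```

```text
[0.5131 0.0672 0.0383] [-0.2  0.5 -0.2]
```

View pics/s5c.png

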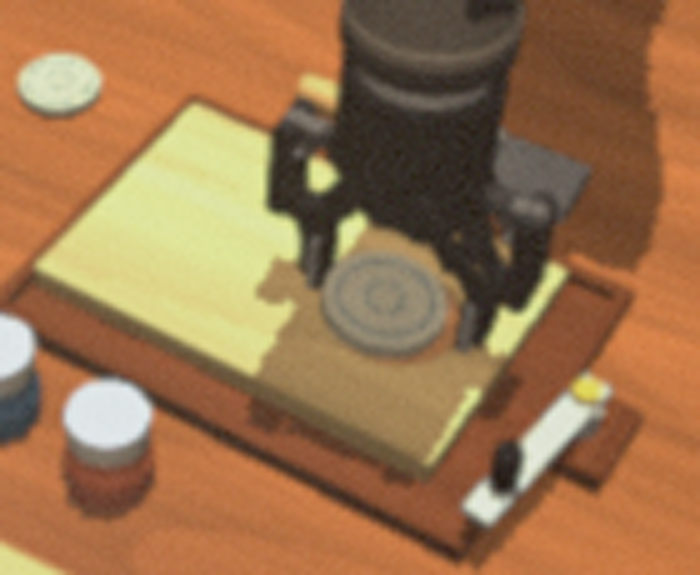

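Call:
play_rows(
  moves=[
    [0.001,0,0,0],
    [0.001,0,0,0],
    [0.001,0,0,0],
    [0,0,0,0],
  ],
)

```text
t: 11.35
tool_pos: [0.5129, 0.0701, 0.0383]
ee_rot: [-1.2, -1.223, 1.223]
force: [0.1, -0.0, -0.4]
finger_gap: 0.888
```

Call:
play_rows(
  moves=[
    [0.001,0,0,0],
    [0.001,0,0,0],
    [0,0,0,0],
  ],
)

```text
t: 11.72
tool_pos: [0.5129, 0.0722, 0.0383]
ee_rot: [-1.2, -1.223, 1.223]
force: [0.2, -1.1, 1.5]
finger_gap: 0.893
```

```bash
python3 look.py 6
```

```text
[0.5129 0.0722 0.0383] [ 0.2 -1.1  1.5]
```

View pics/s6c.png

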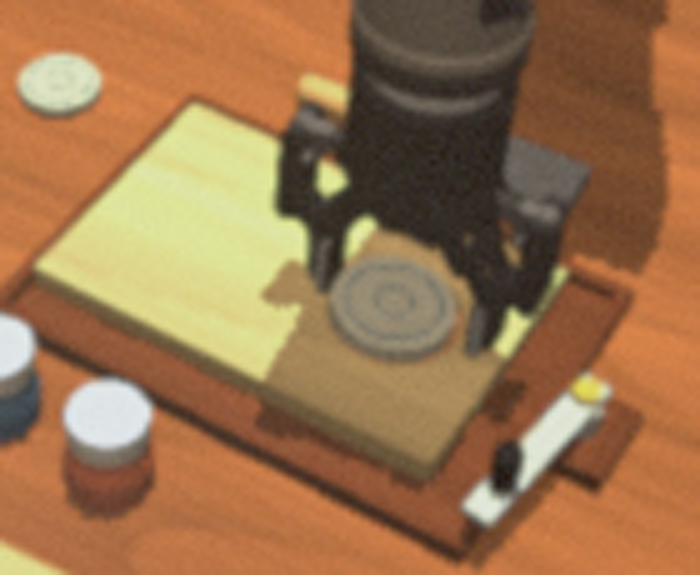

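Call:
play_rows(
  moves=[
    [0.001,0,0,0],
    [0,0,0,0],
    [0,0,0,0],
  ],
)

```text
t: 12.15
tool_pos: [0.5129, 0.073, 0.0383]
ee_rot: [-1.201, -1.223, 1.223]
force: [0.8, 0.1, 0.0]
finger_gap: 0.89
```

Call:
play_rows(
  moves=[
    [0.001,0,0,0],
    [0,0,0,0],
    [0,0,0,0],
  ],
)

```text
t: 12.52
tool_pos: [0.5129, 0.074, 0.0383]
ee_rot: [-1.201, -1.223, 1.223]
force: [0.2, 0.0, 1.1]
finger_gap: 0.89
```

```bash
python3 look.py 7
```

```text
[0.5129 0.074  0.0383] [0.2 0.  1.1]
```

View pics/s7c.png

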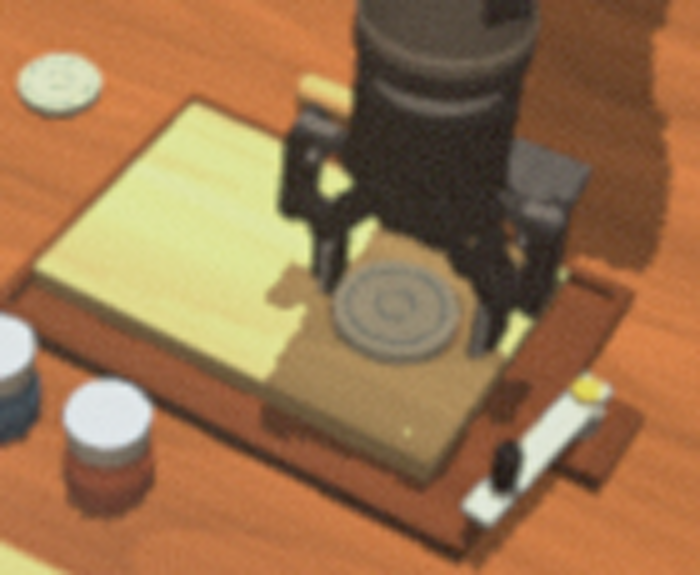

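Call:
play_rows(
  moves=[
    [0.001,0,0,0],
    [0,0,0,0],
    [0,0,0,0],
  ],
)

```text
t: 12.95
tool_pos: [0.5129, 0.075, 0.0383]
ee_rot: [-1.2, -1.223, 1.223]
force: [0.5, 0.6, 0.7]
finger_gap: 0.891
```

Call:
play_rows(
  moves=[
    [0.001,0,0,0],
    [0,0,0,0],
    [0,0,0,0],
  ],
)

```text
t: 13.32
tool_pos: [0.5128, 0.076, 0.0383]
ee_rot: [-1.2, -1.223, 1.223]
force: [-0.3, -0.6, 0.6]
finger_gap: 0.889
```

```bash
python3 look.py 8; python3 - <<'E'
import cv2,numpy as np
a=[cv2.resize(cv2.imread(f"pics/s{k}.png")[205:240,338:385],None,fx=8,fy=8,interpolation=cv2.INTER_CUBIC) for k in(5,6,7,8)]
cv2.imwrite("pics/cmp8.png",np.vstack([np.hstack(a[:2]),np.hstack(a[2:])]))
E
```

```text
[0.5128 0.076  0.0383] [-0.3 -0.6  0.6]
```

View pics/cmp8.png

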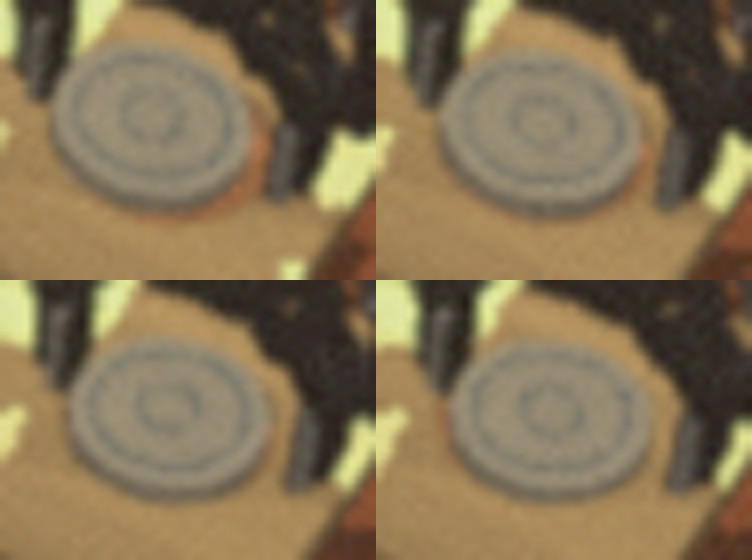

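Call:
play_rows(
  moves=[
    [-0.003,0,0,0],
    [-0.002,0,0,0],
    [0,0,0,0],
    [0,-0.02,0,0],
    [0,-0.04,0,0],
    [0,-0.05,0,0],
    [-0.04,-0.05,0,0],
    [-0.05,0,0,0],
    [-0.05,0,0,0],
    [0,0,0,0],
  ],
  claw=0.08,
)

```text
t: 14.62
tool_pos: [0.5149, -0.0726, 0.1975]
ee_rot: [-1.206, -1.217, 1.218]
force: [0.5, 0.7, 0.5]
finger_gap: 0.937
```

```bash
python3 look.py 9; python3 - <<'E'
from h import *
p,d=viewer.capture("top"); cv2.imwrite("pics/t9.png",p); np.save("pics/t9.npy",d)
p,d=viewer.capture("scene"); np.save("pics/s9.npy",d); cv2.imwrite("pics/s9c.png",cv2.resize(p[195:270,320:420],None,fx=7.5,fy=7.5,interpolation=cv2.INTER_CUBIC))
def hm(d,n):
    K,D,R,t,_=cam(n); v,u=np.mgrid[0:400,0:640]
    q=cv2.undistortPoints(np.stack([u.ravel(),v.ravel()],1).astype(float).reshape(-1,1,2),K,D).reshape(-1,2)
    return ((np.c_[q,np.ones(len(q))]*d.reshape(-1,1)-t)@R).reshape(400,640,3)
for n,f0,f1 in(("top","pics/top0.npy","pics/t9.npy"),("scene","pics/scene0.npy","pics/s9.npy")):
    for f in (f0,f1):
        H=hm(np.load(f),n); X=H.reshape(-1,3)
        def z(x,y,r=.018):
            s=(np.hypot(X[:,0]-x,X[:,1]-y)<r); return np.round([np.median(X[s,2])*1e3,np.std(X[s,2])*1e3,s.sum()],2)
        print(f,'pocket',z(.5124,.068),'start',z(.514,-.029),'bed',z(.45,.02,.012),z(.57,.02,.012))
E
```

```text
[ 0.5149 -0.0726  0.1975] [0.5 0.7 0.5]
pics/top0.npy pocket [ 16.4    2.59 107.  ] start [ 29.88   2.44 112.  ] bed [20.79  2.55 48.  ] [20.93  2.68 45.  ]
pics/t9.npy pocket [ 26.45   2.08 107.  ] start [552.46 182.03 286.  ] bed [19.49  2.37 48.  ] [19.83  2.61 45.  ]
pics/scene0.npy pocket [ 16.58   1.49 115.  ] start [ 30.26   1.41 110.  ] bed [20.12  1.27 46.  ] [20.31  1.43 60.  ]
pics/s9.npy pocket [ 26.54   1.3  120.  ] start [ 368.35  135.49 1513.  ] bed [20.25  1.25 45.  ] [20.1   1.17 56.  ]
```

View pics/s9c.png

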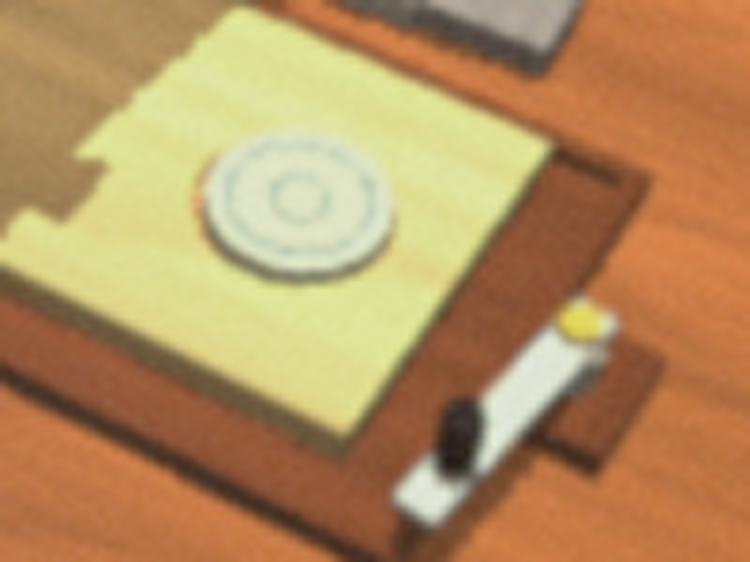

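```bash
python3 - <<'E'
from h import *
K,D,R,t,_=cam("scene"); v,u=np.mgrid[0:400,0:640]
q=cv2.undistortPoints(np.stack([u.ravel(),v.ravel()],1).astype(float).reshape(-1,1,2),K,D).reshape(-1,2)
X=(np.c_[q,np.ones(len(q))]*np.load("pics/s9.npy").reshape(-1,1)-t)@R
for c,r in(((.5124,.069),.027),((.45,.03),.015),((.57,.03),.015)):
    s=np.hypot(X[:,0]-c[0],X[:,1]-c[1])<r; P=X[s]
    A=np.c_[P[:,:2]-c,np.ones(len(P))]; k,res,_,_=np.linalg.lstsq(A,P[:,2],rcond=None); print(k*1e3,len(P))
E
```

```text
[ 4.75528151 -1.49150279 26.62686415] 270
[ -2.52723665 -13.11287226  20.16786572] 72
[-116.99293168   -2.14648994   19.66132109] 92
```

Call:
play_rows(
  moves=[
    [0.0463,0,-0.0162,0],
    [0.0463,0,-0.0162,0],
    [0.0463,0,-0.0162,0],
    [0.0463,0,-0.0162,0],
    [0.0463,0,-0.0162,0],
    [0,0.03,0,0.108],
    [0,0.04,0,0.108],
    [0,0,0,0],
    [0,0,0,0],
    [0,0,0,0],
  ],
  claw=0.034,
)

```text
t: 16.02
tool_pos: [0.5933, 0.1654, 0.1289]
ee_rot: [-1.296, -1.066, 1.061]
force: [0.2, -0.3, -0.2]
finger_gap: 0.396
```

```bash
python3 look.py 10;python3 - <<'E'
from h import *
o=bot.get_obs(); R=cv2.Rodrigues(o['ee_rot'])[0]; print(np.degrees(np.arctan2(R[1,0],R[0,0])),R[:,1],o['joint_positions'][6],o['finger_gap'])
p=cv2.imread("pics/s10.png"); cv2.imwrite("pics/s10c.png",cv2.resize(p[170:290,320:450],None,fx=5.5,fy=5.5,interpolation=cv2.INTER_CUBIC))
E
```

```text
[0.5933 0.1654 0.1289] [ 0.2 -0.3 -0.2]
78.71186820706377 [ 0.00253445  0.00132637 -0.99999591] 1.172375796872474 0.40257931047993156
```

View pics/s10c.png

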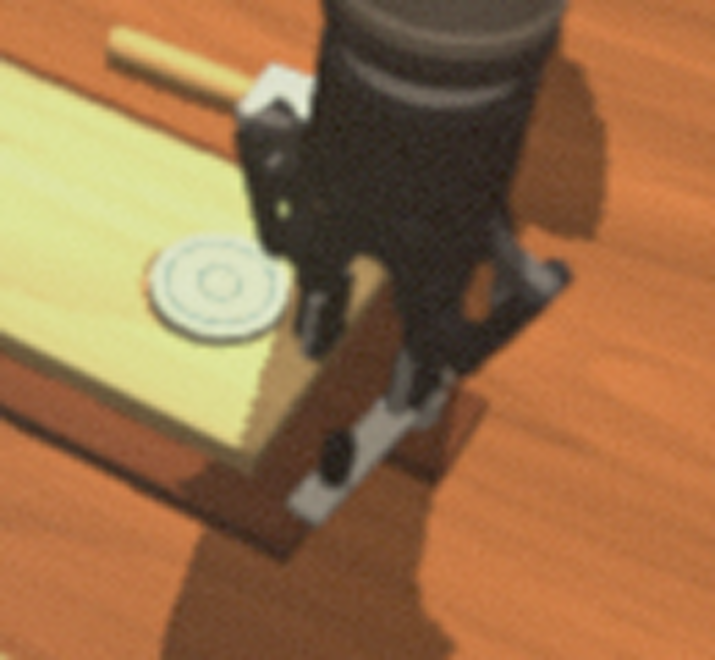

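Call:
play_rows(
  moves=[
    [-0.006,0.02,0,0],
    [0,0.016,0,0],
    [0,0,0,0],
    [0,0,0,0],
  ],
)

```text
t: 16.58
tool_pos: [0.5915, 0.1593, 0.0916]
ee_rot: [-1.296, -1.063, 1.062]
force: [0.3, 0.1, 0.8]
finger_gap: 0.4
```

```bash
python3 look.py 11;python3 - <<'E'
from h import *
p=cv2.imread("pics/s11.png"); cv2.imwrite("pics/s11c.png",cv2.resize(p[200:280,350:430],None,fx=7,fy=7,interpolation=cv2.INTER_CUBIC))
E
```

```text
[0.5915 0.1593 0.0916] [0.3 0.1 0.8]
```

View pics/s11c.png

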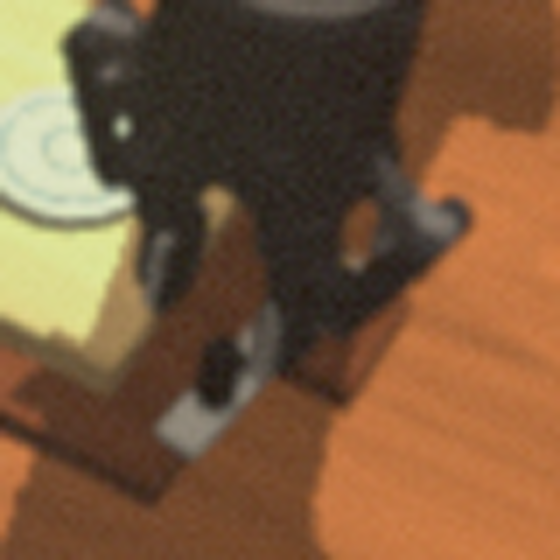

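Call:
play_rows(
  moves=[
    [0,0.008,-0.002,0],
    [0,0.008,0,0],
    [0,0.008,0,0],
    [0,0.001,0,0],
    [0,0,0,0],
  ],
)

```text
t: 17.25
tool_pos: [0.593, 0.1586, 0.0659]
ee_rot: [-1.296, -1.062, 1.062]
force: [0.6, -0.2, 1.1]
finger_gap: 0.4
```

```bash
python3 look.py 12;python3 - <<'E'
from h import *
p=cv2.imread("pics/s12.png"); cv2.imwrite("pics/s12c.png",cv2.resize(p[200:280,350:430],None,fx=7,fy=7,interpolation=cv2.INTER_CUBIC))
E
```

```text
[0.593  0.1586 0.0659] [ 0.6 -0.2  1.1]
```

View pics/s12c.png

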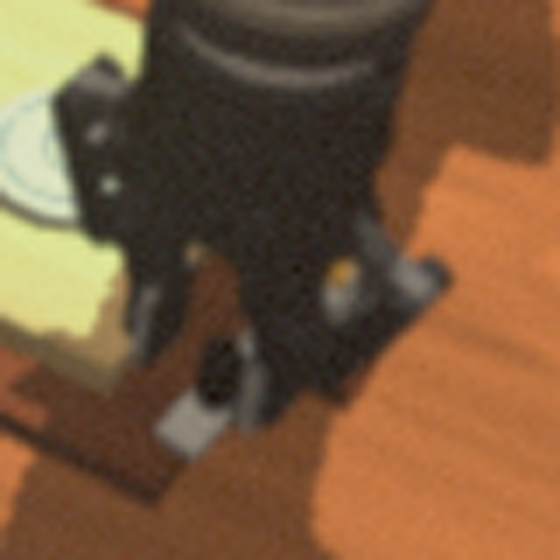

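Call:
play_rows(
  moves=[
    [-0.0035,0,0.0001,0.05],
    [-0.0035,0,0.0001,0.05],
    [-0.0035,0,0.0001,0.05],
    [-0.0035,0,0.0001,0.05],
    [-0.0035,0,0.0001,0.05],
    [-0.0035,0,0.0001,0.05],
    [0,0,0,0],
  ],
)

```text
t: 18.18
tool_pos: [0.5856, 0.1385, 0.066]
ee_rot: [-1.405, -0.834, 0.835]
force: [0.5, 0.1, 0.4]
finger_gap: 0.399
```

```bash
cat > l2.py <<'E'
from h import *
import sys
k=sys.argv[1]; o=bot.get_obs(); R=cv2.Rodrigues(o['ee_rot'])[0]; t=o['tool_pos'][:2]-[.525,.1734]
print(o['tool_pos'],'r',np.hypot(*t),'keeper-eq angle',np.arctan2(t[1],t[0])+np.radians(92),'tool x ang',np.arctan2(R[1,0],R[0,0]),'f',o['force'])
p,d=viewer.capture("scene"); cv2.imwrite(f"pics/k{k}.png",cv2.resize(p[190:280,330:430],None,fx=7,fy=7,interpolation=cv2.INTER_CUBIC))
E
python3 l2.py 1
```

```text
[0.58560061 0.13850738 0.0660289 ] r 0.06992802520643088 keeper-eq angle 1.083282688831317 tool x ang 1.071824815703258 f [0.53871025 0.07273686 0.42399409]
```

View pics/k1.png

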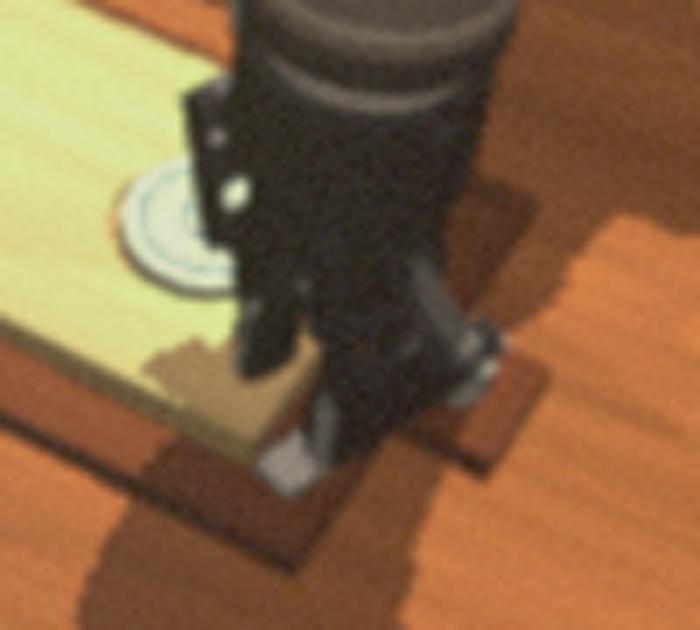

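Call:
play_rows(
  moves=[
    [-0.0049,0,0.0002,0.07],
    [-0.0049,0,0.0002,0.07],
    [-0.0049,0,0.0002,0.07],
    [-0.0049,0,0.0002,0.07],
    [-0.0049,0,0.0002,0.07],
    [-0.0049,0,0.0002,0.07],
    [-0.0049,0,0.0002,0.07],
    [-0.0049,0,0.0002,0.07],
    [-0.0049,0,0.0002,0.07],
    [-0.0049,0,0.0002,0.07],
    [-0.0049,0,0.0002,0.07],
    [-0.0035,0,0.0001,0.05],
    [-0.002,0,0.0001,0.03],
    [0,0,0,0],
  ],
)

```text
t: 19.98
tool_pos: [0.5395, 0.1045, 0.0661]
ee_rot: [-1.564, -0.175, 0.176]
force: [1.2, 0.6, -0.8]
finger_gap: 0.4
```

```bash
python3 l2.py 2
```

```text
[0.53947715 0.10448231 0.06606489] r 0.07042184414204551 keeper-eq angle 0.2419603802343 tool x ang 0.2233084025222769 f [ 1.24126054  0.59852616 -0.82177083]
```

View pics/k2.png

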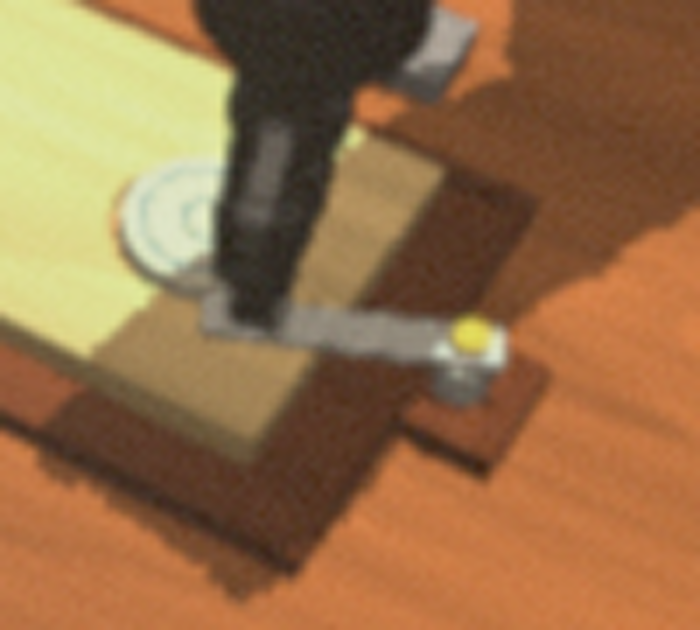

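Call:
play_rows(
  moves=[
    [-0.0035,0,0.0001,0.05],
    [-0.0035,0,0.0001,0.05],
    [-0.0035,0,0.0001,0.05],
    [-0.0035,0,0.0001,0.05],
    [-0.0028,0,0.0001,0.04],
    [-0.0021,0,0.0001,0.03],
    [0,0,0,0],
  ],
)

```text
t: 20.9
tool_pos: [0.5206, 0.1031, 0.066]
ee_rot: [-1.57, 0.037, -0.036]
force: [0.8, -0.1, -0.0]
finger_gap: 0.4
```

Call:
play_rows(
  moves=[
    [-0.002,0,0,0.03],
    [-0.002,0,0,0.03],
    [0,0,0,0],
  ],
)

```text
t: 21.28
tool_pos: [0.5166, 0.1032, 0.066]
ee_rot: [-1.569, 0.085, -0.084]
force: [-0.6, 0.4, 0.2]
finger_gap: 0.398
```

```bash
python3 l2.py 3
```

```text
[0.51656668 0.1032274  0.06603583] r 0.07067753814467408 keeper-eq angle -0.08469950373887158 tool x ang -0.10740762401628605 f [-0.61929739  0.40263378  0.22169076]
```

View pics/k3.png

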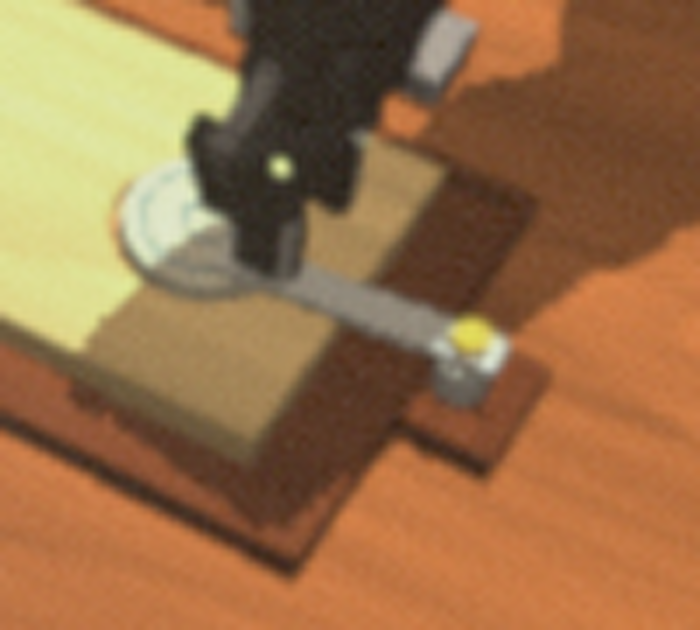

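Call:
play_rows(
  moves=[
    [-0.001,0,0,0],
    [-0.001,0,0,0],
    [-0.001,0,0,0],
    [0,0,0,0],
  ],
)

```text
t: 21.82
tool_pos: [0.5137, 0.1035, 0.0661]
ee_rot: [-1.569, 0.084, -0.084]
force: [-0.1, 0.3, 0.5]
finger_gap: 0.398
```

Call:
play_rows(
  moves=[
    [-0.001,0,0,0],
    [0,0,0,0],
    [0,0,0,0],
  ],
)

```text
t: 22.2
tool_pos: [0.5128, 0.1037, 0.0661]
ee_rot: [-1.569, 0.084, -0.084]
force: [-0.4, 0.6, -0.5]
finger_gap: 0.398
```

Call:
play_rows(
  moves=[
    [-0.001,0,0,0],
    [0,0,0,0],
    [0,0,0,0],
  ],
)

```text
t: 22.58
tool_pos: [0.5118, 0.1038, 0.0661]
ee_rot: [-1.569, 0.084, -0.084]
force: [-0.7, -0.7, 0.3]
finger_gap: 0.399
```

Call:
play_rows(
  moves=[
    [-0.001,0,0,0],
    [0,0,0,0],
    [0,0,0,0],
  ],
)

```text
t: 22.95
tool_pos: [0.5108, 0.1039, 0.0661]
ee_rot: [-1.569, 0.084, -0.084]
force: [0.5, -0.9, 0.9]
finger_gap: 0.396
```

Call:
play_rows(
  moves=[
    [-0.001,0,0,0],
    [0,0,0,0],
    [0,0,0,0],
  ],
)

```text
t: 23.32
tool_pos: [0.5101, 0.1039, 0.0661]
ee_rot: [-1.569, 0.084, -0.084]
force: [1.4, -0.5, -1.5]
finger_gap: 0.402
```

Call:
play_rows(
  moves=[
    [-0.001,0,0,0],
    [0,0,0,0],
    [0,0,0,0],
  ],
)

```text
t: 23.7
tool_pos: [0.5099, 0.104, 0.0663]
ee_rot: [-1.569, 0.083, -0.086]
force: [4.6, -0.3, -3.2]
finger_gap: 0.4
```

```bash
python3 l2.py 4
```

```text
[0.50988515 0.10395043 0.06628702] r 0.07107531863341006 keeper-eq angle -0.17938947057229915 tool x ang -0.10714050628476765 f [ 4.60238242 -0.27743335 -3.22808819]
```

View pics/k4.png

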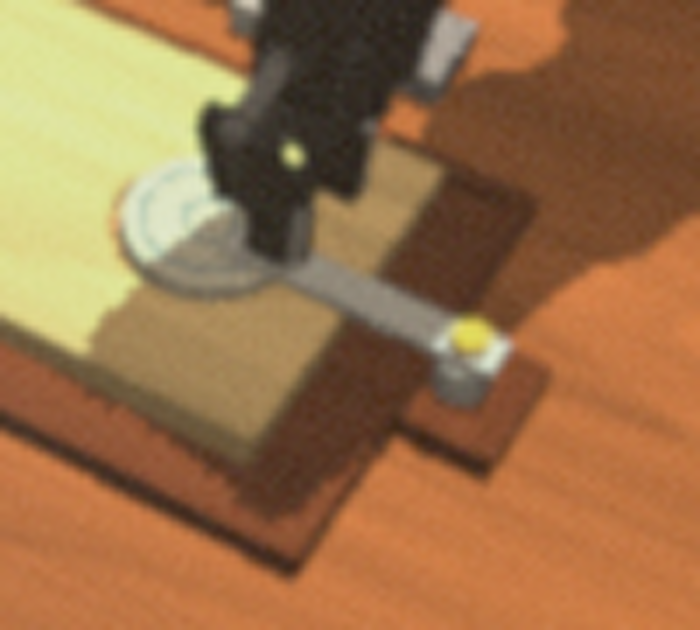

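Call:
play_rows(
  moves=[
    [0.003,0,0,0],
    [0.003,0,0,0],
    [0.003,0,0,0],
    [0,0,0,0],
    [0,-0.015,0,0],
    [0,-0.02,0,0],
    [0,-0.05,0,0],
    [0,-0.05,0,0],
    [0.05,-0.03,0,0],
    [0.05,0,0,0],
    [0.05,0,0,0],
    [0,0,0,0],
    [0,0,0,0],
  ],
)

```text
t: 25.38
tool_pos: [0.6665, 0.0867, 0.2319]
ee_rot: [-1.569, 0.085, -0.084]
force: [-0.8, -0.1, 0.1]
finger_gap: 0.399
```

```bash
python3 l2.py 5; python3 - <<'E'
from h import *
p,d=viewer.capture("top"); cv2.imwrite("pics/t5.png",p); cv2.imwrite("pics/t5c.png",cv2.resize(p[140:270,250:420],None,fx=4.6,fy=4.6,interpolation=cv2.INTER_CUBIC))
E
```

```text
[0.66645441 0.08667136 0.23191681] r 0.1659253076973763 keeper-eq angle 1.0556915824788928 tool x ang -0.1076322256762728 f [-0.78647861 -0.12994681  0.09153344]
```

View pics/k5.png

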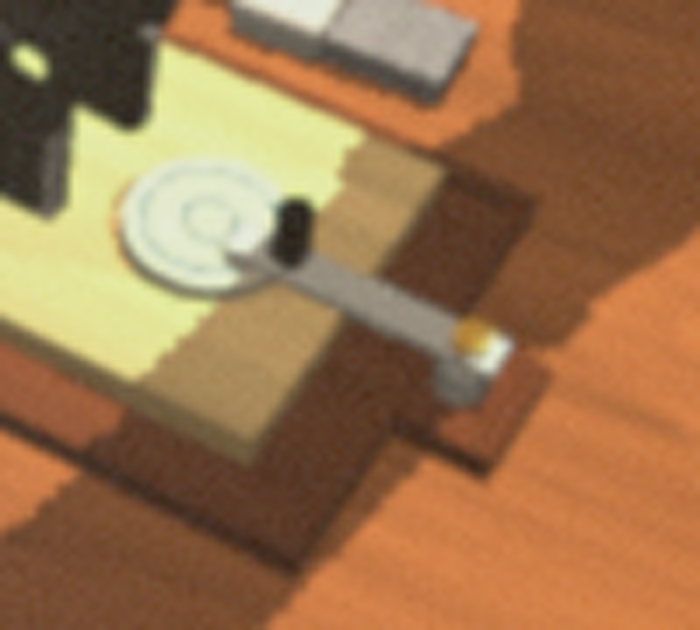

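View pics/t5c.png

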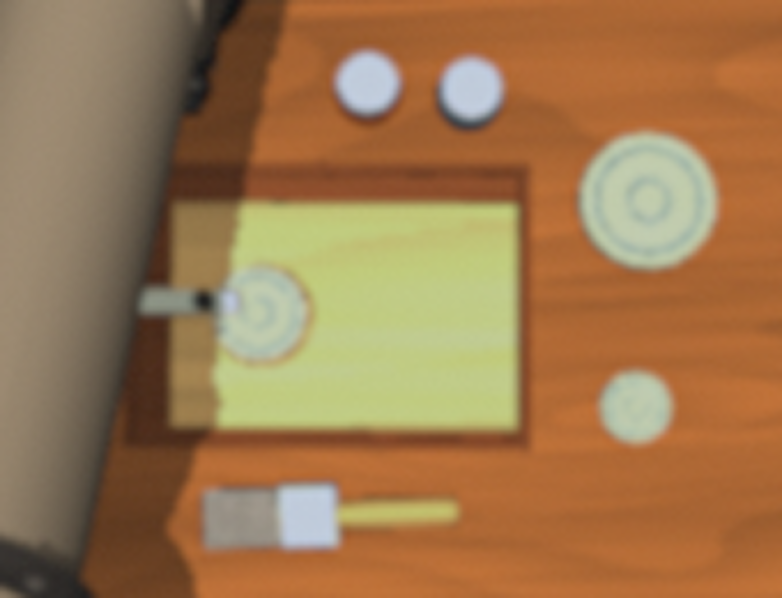

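```bash
python3 - <<'E'
from h import *
a=px2w("top",[(250+204/4.6-.39,140+299/4.6-.39)],.06)[0]; b=px2w("scene",[(330+294/7-.43,190+207/7-.43)],.06)[0]
for k in(a,b): print(k, np.arctan2(k[1]-.1734,k[0]-.5245)+np.radians(92))
print(bot.get_obs()['force']); print(bot.finish_job())
E
```

```text
[0.52146121 0.10188531 0.06      ] -0.0075597457805143264
[0.52051622 0.1031185  0.06      ] -0.021716001537333884
[ 0.07820738 -0.2694527   1.00111844]
the job is handed in; nothing more can be done
None
```

The disc is in the pocket and the keeper is at its stop over it. I handed the job in at about 25 s of the 64 s allowed, with the gripper well clear.

- **Disc:** I took the middle-sized one, which lay on the bed, and pushed it along with the rear pad. The end-of-move force readings while sliding stayed under about 2 N. Its top then read 26.5 mm from both cameras, against 26 mm expected when home. The tilt was about 0.3 mm across its width.
- **Keeper:** I swung it with the jaws loosely around the knob until the stop pushed back with about 4.6 N, then backed off and lifted away. Afterwards the knob's angle measured −0.01 rad from the top camera and −0.02 rad from the scene camera, which is zero within the camera accuracy.
- **Other items:** the jars, brush and look-alike discs were unmoved in the last top picture. I did not re-measure the bowl, tile and mug, but nothing came near them.
- **Contact with the bed:** the fingertips briefly touched it at about 2.4 N while I was finding its height.

No check failed or disagreed.

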